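# Open the dry-block incubator and load a tube

### The job

Open the hinged hood of the dry-block incubator: lift it by its handle past its balance point and bring it back under control until it rests by itself on its stop, without letting it drop either way or forcing it against the stop. Then take the capped glass tube from the rack and stand it fully home in any free hole of the incubator's block, gently, leaving the two tubes already in the block and the other things on the bench where they are.

Things in the scene. Friction and masses are not known exactly. Their poses are not given: they have to be found in the camera images.
- incubator: Dry-block incubator, fixed: white housing 200 mm deep (its x), 180 mm wide (its y), top 85 mm above the bench, with a grey hinged hood. Origin on the bench under the middle of its block; x points from its front (handle side) to its back (hinge side), z up. It stands with its front to the robot's right; the hood opens over to the robot's left.
- block_top (a point): Middle of the aluminium block's top under the hood (100 x 134 mm, 88 mm above the bench). Six bores, 17.5 mm wide, 55 mm deep, at x = -21 mm (front row) and +21 mm (back row) and y = -42, 0, +42 mm of the incubator. The outer two of the back row hold tubes, the other four are free.
- lid (a joint): Hood angle in rad: 0 closed, grows as its front edge rises and goes over to the back; rests open between about 1.7 and 2.25. Sheet metal hood 165 mm deep, 150 wide, 60 tall, 0.3 to 0.65 kg, nearly frictionless hinge. It falls shut below its balance point at about 1.2 rad and falls back beyond it. Beyond 1.6 rad keep the handle below about 0.2 m/s and let go only once the hood rests on its stop.
- stop_bracket (a point): Middle of the steel bracket behind the housing, 32 mm above the bench, 30 mm behind the hinge. On it stand two rubber-tipped stop screws that catch the hood's back wall. They are adjustable and their setting is unknown: feel for it. The stop feels firm, slightly springy (about 1 N per mm at the handle); by the short lever a push on the handle acts some sevenfold there: over 8 N at the handle strains it.
- lid_hinge (a point): Middle of the hood's hinge line, at the back edge of the housing's top, 92 mm above the bench, 88 mm behind the incubator's origin; the line runs along the incubator's y. It does not move.
- lid_handle (a point): Middle of the hood's handle: round steel bar 12 mm thick, 116 mm long, parallel to the hinge line and 209 mm from it, 10 mm below the hood top, on a post at each end, 32 mm clear of the hood's front. Hood closed: in front of the hood, 142 mm above the bench, 57 mm above the housing's top; highest (301 mm) at hood angle 1.33. It can turn between the fingers, so a gripper may point down all the way.
- tube: The capped glass tube to load, upright in the middle hole of the rack: 16 mm diameter, 100 mm long, its foot tapered to 9 mm over the last 5 mm, grey cap 20 mm diameter on the top 18 mm. About 35 g. Origin at the middle of its foot, z up along it. Fully home in the block its foot is 33 mm and its top 133 mm above the bench.
- rack: White plastic tube rack, fixed, 130 (its x) x 55 x 55 mm tall, with three 18 mm holes 48 mm deep, 42 mm apart along its x; a tube's foot stands 7 mm above the bench in it. Origin on the bench under its middle.
- hole_front_left (a point): Mouth centre of the free front-row bore at y = +42 mm of the incubator, 88 mm above the bench.
- hole_front_mid (a point): Mouth centre of the free middle bore of the front row, 88 mm above the bench.
- hole_front_right (a point): Mouth centre of the free front-row bore at y = -42 mm of the incubator, 88 mm above the bench.
- hole_back_mid (a point): Mouth centre of the free middle bore of the back row, between the two tubes, 88 mm above the bench.
- block_tube_a: Tube like the one in the rack, already in the back-row bore at y = +42 mm; to be left alone. Origin at its foot.
- block_tube_b: Tube like the one in the rack, already in the back-row bore at y = -42 mm; to be left alone. Origin at its foot.
- reagent_bottle: Amber glass bottle, 62 mm diameter, 150 mm tall, loose on the bench; to be left alone. Origin under its middle.
- beaker: Glass beaker, 72 mm diameter, 85 mm tall, loose on the bench; to be left alone. Origin under its middle.
- jar: Glass jar with white cap, 68 mm diameter, 85 mm tall, loose on the bench; to be left alone. Origin under its middle.
Things that resemble listed ones, but are neither listed nor needed, are in the scene too. What is shaped like the tube but yellow is not meant.

How it is judged (in metres and radians):
On the way, in this order (a step that is already met when the one before it is completed fails the run):
1. the hood rests open by itself on its stop, past its balance point and let go of (value of joint lid above 1.66 rad and velocity of joint lid between -0.05 and 0.05 rad/s and contact force between the fingers and lid below 0.2 N), for 0.4 s.
2. the tube stands fully home in a free bore of the block (((horizontal distance between tube and hole_front_left below 0.006 m and z of tube in the frame of hole_front_left below -0.05 m) or (horizontal distance between tube and hole_front_mid below 0.006 m and z of tube in the frame of hole_front_mid below -0.05 m) or (horizontal distance between tube and hole_front_right below 0.006 m and z of tube in the frame of hole_front_right below -0.05 m) or (horizontal distance between tube and hole_back_mid below 0.006 m and z of tube in the frame of hole_back_mid below -0.05 m)) and angle between tube's own z axis and vertical below 0.12 rad), for 0.2 s.
At the end, for the whole second after the job is handed in: The hood rests open on its stop (angle over 1.66 rad, not moving), and the tube stands released and at rest in one of the four free bores, upright (within 0.12 rad) and fully home (foot at least 50 mm below the bore's mouth, on its axis within 6 mm) (all of step 2 and value of joint lid above 1.66 rad and velocity of joint lid between -0.05 and 0.05 rad/s and linear speed of tube below 0.02 m/s and contact force between the fingers and tube below 0.1 N); the robot touches nothing.
It fails at once if the hood bangs: it drops back on to its stop (faster than 1.3 rad/s beyond 1.6 rad) or is dropped shut (faster than 1.5 rad/s below 0.3 rad) ((value of joint lid above 1.6 rad and velocity of joint lid above 1.3 rad/s) or (value of joint lid below 0.3 rad and velocity of joint lid below -1.5 rad/s)).
It fails at once if the hood is forced against its stop (over 70 N on the stop screws) (contact force between lid and incubator above 70 N).
It fails at once if the tube is rammed into the incubator (over 30 N), dropped or laid over (tilted over 0.6 rad) (contact force between tube and incubator above 30 N or angle between tube's own z axis and vertical above 0.6 rad).
It fails at once if a tube already in the block is lifted or knocked (moved over 10 mm) (distance of any of block_tube_a, block_tube_b from where it was at the start of the episode above 0.01 m).
It fails at once if a bystander is moved over 30 mm (distance of any of reagent_bottle, beaker, jar from where it was at the start of the episode above 0.03 m).
It also fails if it takes over 70 s, if anything falls off the work surface, if the arm or the gripper's body presses on something with over 40 N, if the wrist force passes 120 N, or if a joint passes its speed limit or range.

### The arm

A 7-joint arm with a two-finger parallel gripper is mounted at the origin on the work surface. World frame = base frame: x ahead of the robot, y to its left, z up, the work surface at z = 0. Lengths are in m, angles in degrees, forces in N, time in s.
With the tool pointing down it reaches from about 0.4 to 0.75 m from the base axis. Payload 19.5 kg.
Tool frame: the origin (TCP) lies at the very end of the fingers, on their centre line; the grasp point (between the pads) lies 19 mm behind it; z points along the fingers, y is the direction in which the jaws open and shut (so a half turn about z gives the same grasp; the last joint's range is limited). The gripper opens to 85 mm and grips with 20 to 120 N. Pads are 22 mm wide; open, the fingers measure 114 mm over their backs; the gripper's body (76 mm by 85 mm) begins 54 mm behind the grasp point. The pads swing forward as they close: fully open they stand 13 mm farther back than shut.
Start: joints at [-76.988, 40.479, -1.581, 85.061, 1.261, 54.483, -4.326], TCP at [0.153, 0.554, 0.231] pointing down, gripper open.
Joint ranges: [-155.06, 155.06], [-18.47, 123.98], [-90, 86.84], [0, 140.48], [-83.41, 263.41], [0, 116], [-161.91, 161.91]. Speed limits (degrees/s): [108.29, 108.29, 147.25, 147.25, 172.46, 172.46, 172.46].

### API

Orientations are given as a 3x3 rotation matrix whose columns are the frame's x, y, z axes.
In Python, from station import status, snapshot, manip gives the robot as it stands.
- The arm moves only by the tool move_arm, never from a script. Its argument "increments" is one flat list of numbers, 6 for each row, row after row: the shift along the tool's x, y, z in mm, then the turn, a rotation vector about the tool's x, y, z in degrees. A call has 1 to 20 rows; each row shifts and turns the commanded pose from where the row before left it, along the tool's axes as they then stand; what a row does not reach is not made up. A row lasts 1/8 s, in which the tool goes at most 62.5 mm and 10.7 degrees, less where a joint would pass 70% of its speed; a pose out of reach is approached as far as the arm can. A call with a gripper value outside its range is refused whole. "fingers" is the closure in counts, from 0 (fully open) to 255 (shut), set as the call begins (left out, the last holds). The fingers move at their own pace and stop on an object; "force" is the grip in N (left out, the last holds). Time passes only in rows, so rows that do not move let the fingers close. It gives the time, the measured TCP pose, the force and the opening at its end, in the units of the state.
- status.observe(): the state, without advancing time (a new reading comes with each control period).
- snapshot(name): name is "scene" or "top"; returns a dict with "pixels" (400x640x3 uint8, red, green, blue), "fov_y" (degrees; the focal length in pixels is half the picture's height over the tangent of half this angle, whatever the lens; pixels are square), "cx", "cy" (the principal point, pixels), "position" and "orientation" of the camera in the world. Camera axes: x right, y down, z forward; pixel columns grow to the right and rows downward; lengths in m; the calibration is good to about 2 mm. A picture is of the moment at which its call begins. There is no depth.
- manip.sign_off(): hands the job in, once; it reports no verdict.
The state is a dict: "t": time; "joint_positions": joint angles; "qd": joint speeds; "tau": joint torques, N m; "tool_pos": TCP position; "tcp_rot": TCP orientation; "contact_force": force on the tool from outside, world axes, zero at the start; "wrist_torque": the same for the moment, N m; "width": opening from 0.0 (shut) to 1.0 (fully open).
Only numpy, scipy, OpenCV 4.12 (cv2) and the standard library are available. Lean on these libraries where they do the work, as an engineer would, in place of code of your own. Each camera call takes 0.05 s, during which the arm holds its last target.

## Working session

There is one attempt and no reset: what is moved stays moved. The work goes in short steps, Python scripts to look and compute and a tool call to move; the robot and the scene stay as the last step left them, time stands still between calls to the robot, and variables do not carry over. Pictures are saved under pics/ and viewed, and the job is handed in when it is done.

Besides the shell and the picture viewer there is one more tool, called after "Call:" by a JSON object that holds its "method" and its "body", one argument or row to a line. move_arm: Moves the arm, as the interface text tells. Its arguments: {"type":"object","properties":{"increments":{"type":"array","items":{"type":"number"}},"fingers":{"type":"number"},"force":{"type":"number"}},"required":["increments"]}

```bash
ls; mkdir -p pics
python3 - <<'E'
from station import status, snapshot, manip
import cv2
s=status.observe()
for k,v in s.items(): print(k,v)
for n in("scene","top"):
    d=snapshot(n); cv2.imwrite(f"pics/{n}0.png",d["pixels"][...,::-1]); print({k:v for k,v in d.items() if k!="pixels"})
E
```

```text
pics
t 0.0
joint_positions [-76.9870481   40.51411983  -1.58104173  85.08180061   1.26159781
  54.48071034  -4.32685832]
qd [-0.00858533  0.04111453  0.02894623  0.07415786 -0.01932096  0.02436354
  0.03907798]
tau [-2.02743940e-04 -8.83207297e+01  1.23453956e+00 -2.36175889e+01
  1.69147225e-02  6.32368887e-03 -9.19208475e-06]
tool_pos [0.15266797 0.55411759 0.2308364 ]
tcp_rot [[-9.64078721e-01  2.65616592e-01 -2.15404189e-04]
 [ 2.65616672e-01  9.64078192e-01 -1.01192996e-03]
 [-6.11189051e-05 -1.03279508e-03 -9.99999465e-01]]
contact_force [-0.34436087 -0.38593782 -1.06518011]
wrist_torque [-0.00150499 -0.03336529  0.04359981]
width 1.0031672952116981
{'fov_y': 48.09505650397671, 'cx': 316.4021070938553, 'cy': 197.4788061269675, 'position': array([1.38543144, 0.24390651, 0.72443789]), 'orientation': array([[-0.27960471,  0.52542667, -0.80358448],
       [ 0.9600283 ,  0.16426175, -0.2266357 ],
       [ 0.01291775, -0.83483225, -0.55035284]])}
{'fov_y': 56.2016073246264, 'cx': 313.99176209065587, 'cy': 199.9518776798499, 'position': array([ 0.31043615, -0.02861636,  1.18174345]), 'orientation': array([[-1.25197354e-02, -9.83884047e-01,  1.78368828e-01],
       [-9.99916258e-01,  1.29033033e-02,  9.90460777e-04],
       [-3.27604565e-03, -1.78341491e-01, -9.83963201e-01]])}
```

View pics/scene0.png

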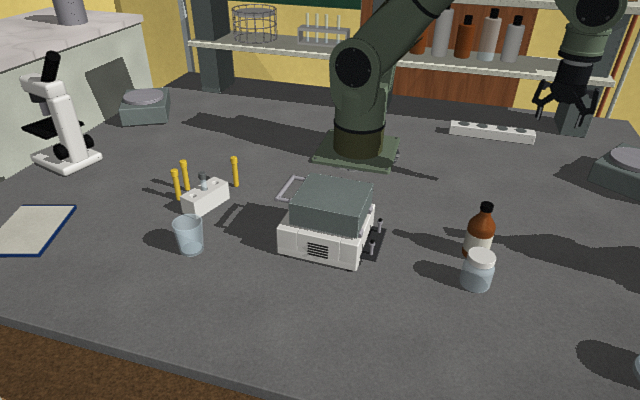

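View pics/top0.png

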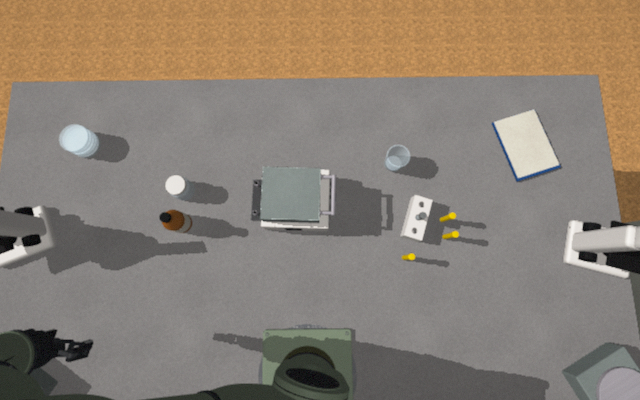

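The top view shows the hood at about (292,195) with its handle bar near (332,194). The rack is near (418,218), and the grey-capped tube near (421,216) has yellow decoys beside it. I'll enlarge the key areas.

```bash
cat > h.py <<'E'
import numpy as np, cv2
from station import status, snapshot
def ray(d,u,v):
    f=200/np.tan(np.radians(d["fov_y"]/2)); c=np.array([(u-d["cx"])/f,(v-d["cy"])/f,1.])
    r=d["orientation"]@c; return d["position"],r/np.linalg.norm(r)
def onz(d,u,v,z):
    p,r=ray(d,u,v); return p+r*(z-p[2])/r[2]
def proj(d,P):
    f=200/np.tan(np.radians(d["fov_y"]/2)); c=d["orientation"].T@(np.asarray(P)-d["position"]); return f*c[0]/c[2]+d["cx"],f*c[1]/c[2]+d["cy"]
def crop(d,x0,y0,x1,y1,k,name):
    cv2.imwrite("pics/"+name,cv2.resize(d["pixels"][y0:y1,x0:x1,::-1],None,fx=k,fy=k,interpolation=cv2.INTER_CUBIC))
def tri(a,ua,b,ub):
    p,r=ray(a,*ua);q,s=ray(b,*ub)
    t=np.linalg.lstsq(np.c_[r,-s],q-p,rcond=None)[0]; A=p+r*t[0];B=q+s*t[1]; return (A+B)/2,np.linalg.norm(A-B)
E
python3 - <<'E'
from h import *
t=snapshot("top"); s=snapshot("scene")
crop(t,240,150,470,280,3,"t1.png"); crop(s,160,140,400,280,3,"s1.png")
E
```

```text
(no output)
```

View pics/t1.png

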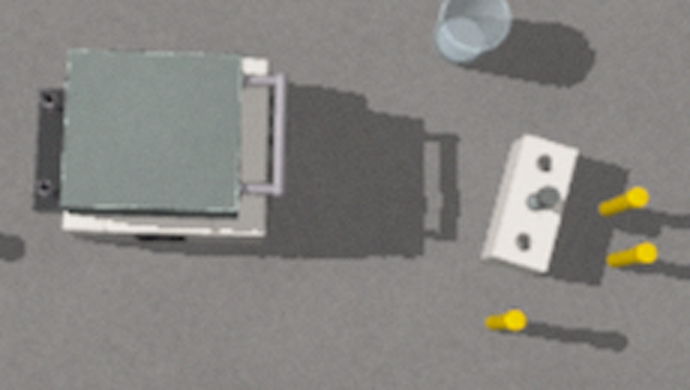

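View pics/s1.png

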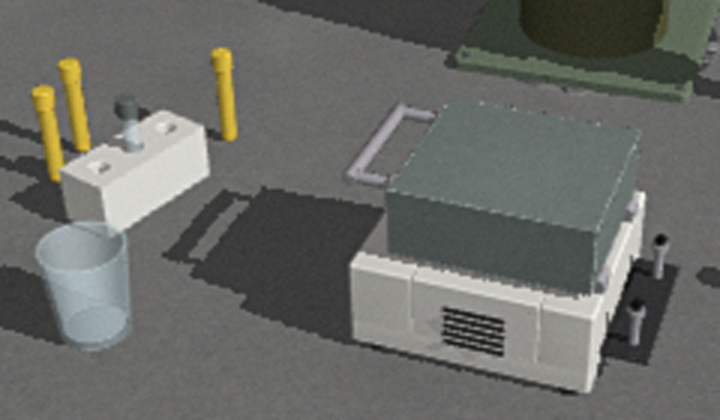

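Run:
```python
from h import *
t=snapshot("top"); s=snapshot("scene")
T=lambda x,y:((x+.5)/3-.5+240,(y+.5)/3-.5+150)
S=lambda x,y:((x+.5)/3-.5+160,(y+.5)/3-.5+140)
for n,p in dict(h1=(280,76),h2=(278,191),hm=(279.5,133.5)).items(): print(n,onz(t,*T(*p),.142))
for n,p in dict(sh1=(402,106),sh2=(352,176)).items(): print(n,onz(s,*S(*p),.142))
print("tri",tri(t,T(280,76),s,S(352,176)),tri(t,T(278,191),s,S(402,106)))
for n,p in dict(fl=(68,50),fr=(241,55),nr=(240,211),nl=(62,207)).items(): print(n,onz(t,*T(*p),.152))
for n,p in dict(a=(545,163),b=(524,242)).items(): print("hole",n,onz(t,*T(*p),.055))
for n,p in dict(a=(98,167),b=(166,128)).items(): print("hole",n,onz(s,*S(*p),.055))
print("cap",onz(t,*T(549,198),.107),onz(s,*S(126,103),.107), tri(t,T(549,198),s,S(126,103)))
for p in [(637,197),(646,253),(514,320)]: print("yel",onz(t,*T(*p),.1))
for p in [(473,25),(460,40)]: print("beak",onz(t,*T(*p),.085),onz(t,*T(*p),.0))
import cv2
f=t["pixels"]
print(onz(t,177,185,.085),onz(t,166,218,.15),onz(t,78,138,.1))
```

```text
h1 [ 0.57060218 -0.08274389  0.142     ]
h2 [ 0.46013176 -0.07849231  0.142     ]
hm [ 0.51484728 -0.08106966  0.142     ]
sh1 [ 0.45223725 -0.08049002  0.142     ]
sh2 [ 0.56613214 -0.08330587  0.142     ]
tri (array([ 0.56982849, -0.08224046,  0.14459492]), np.float64(0.0007714234895236235)) (array([ 0.45944377, -0.07813777,  0.14648506]), np.float64(0.0002902370550305291))
fl [0.59610783 0.11798504 0.152     ]
fr [ 0.58902288 -0.04578223  0.152     ]
nr [ 0.44052383 -0.04257559  0.152     ]
nl [0.44636715 0.12171745 0.152     ]
hole a [ 0.49785633 -0.35451619  0.055     ]
hole b [ 0.417786   -0.32835375  0.055     ]
hole a [ 0.49837605 -0.35643278  0.055     ]
hole b [ 0.41890676 -0.32903927  0.055     ]
cap [ 0.45496658 -0.34115156  0.107     ] [ 0.46576325 -0.33849981  0.107     ] (array([ 0.45613738, -0.3437697 ,  0.10048803]), np.float64(0.0014900704349050792))
yel [ 0.45577928 -0.42851932  0.1       ]
yel [ 0.40140968 -0.43291619  0.1       ]
yel [ 0.33933087 -0.30239672  0.1       ]
beak [ 0.63532986 -0.28207243  0.085     ] [ 0.66050983 -0.30171582  0.        ]
beak [ 0.61981167 -0.26814338  0.085     ] [ 0.64378895 -0.28670725  0.        ]
[0.56024236 0.38302651 0.085     ] [0.45189279 0.38427749 0.15      ] [0.70682482 0.68565159 0.1       ]
```

Measured values:
- **Handle:** its middle is at about (0.513, -0.081, 0.142) and the bar length matches the given size. The incubator's x axis is (0.038, 0.999).
- **Hinge:** this puts the hinge at (0.521, 0.122, 0.092), which agrees with the hood edges.
- **Rack and tube:** the rack's middle is at (0.458, -0.342), and the cap agrees with it.

I'll move above the handle.

Call:
{"method": "move_arm", "body": {
  "increments": [0,0,-20,0,0,-6.6,0,0,-20,0,0,-6.6,-38,-24,0,0,0,0,-38,-24,0,0,0,0,-38,-24,0,0,0,0,-38,-24,0,0,0,0,-38,-24,0,0,0,0,-38,-24,0,0,0,0,-38,-24,0,0,0,0,-38,-24,0,0,0,0,-9,-47.5,0,0,0,0,-9,-47.5,0,0,0,0,-9,-47.5,0,0,0,0,-9,-47.5,0,0,0,0,-9,-47.5,0,0,0,0,-9,-47.5,0,0,0,0,-9,-47.5,0,0,0,0,-9,-47.5,0,0,0,0,-9,-47.5,0,0,0,0,0,0,0,0,0,0],
  "fingers": 165,
  "force": 40
}}

```text
t: 2.8
tool_pos: [0.5135, -0.0831, 0.271]
tcp_rot: [[-0.999, 0.044, -0.0], [0.044, 0.999, -0.001], [0.0, -0.001, -1.0]]
contact_force: [0.0, 0.8, -0.4]
width: 0.351
```

Run:
```python
from h import *
t=snapshot("top"); s=snapshot("scene")
crop(t,240,120,470,270,3,"t2.png"); crop(s,200,80,400,230,4,"s2.png")
for P in [(.513,-.081,.142),(.5135,-.0831,.271)]: print(proj(t,P),proj(s,P))
```

```text
(np.float64(332.8227385491011), np.float64(194.80792220542224)) (np.float64(285.5025691191176), np.float64(187.03105095323903))
(np.float64(336.05608393959363), np.float64(184.6568385333341)) (np.float64(283.14901547167614), np.float64(139.14946280329204))
```

View pics/t2.png

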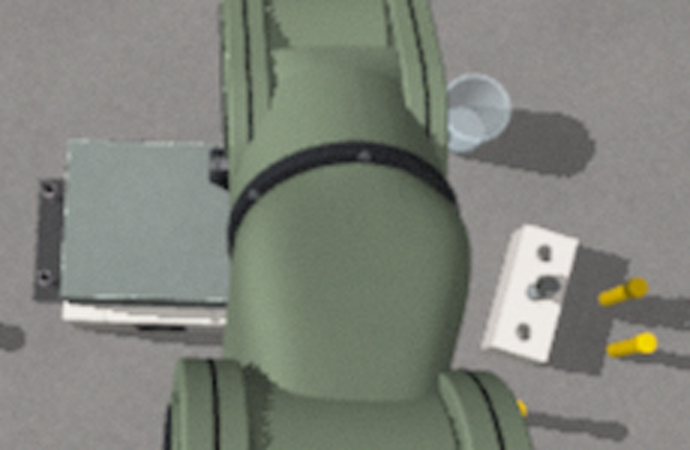

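View pics/s2.png

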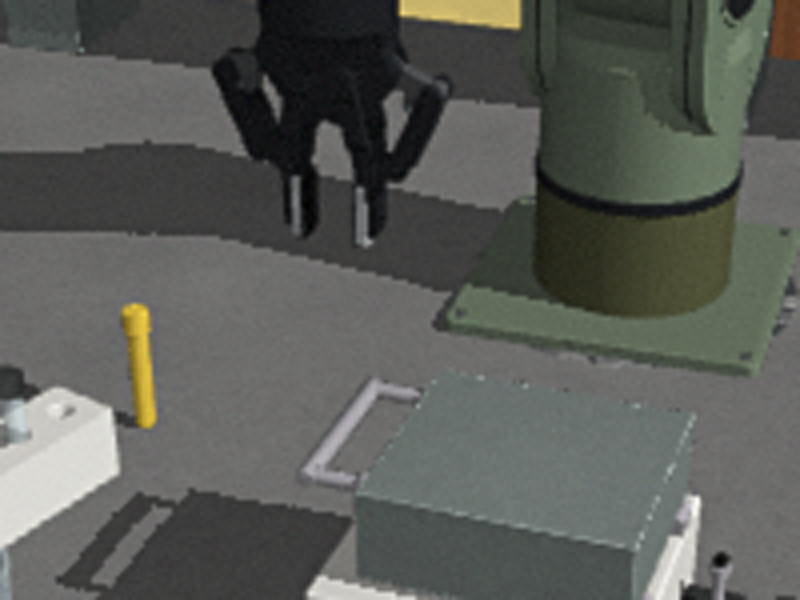

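The scene view shows the fingertips around (283,139), in line with the bar below them at about (285,187). I'll go down over the bar.

Call:
{"method": "move_arm", "body": {
  "increments": [0,2,30,0,0,0,0,0,30,0,0,0,0,0,30,0,0,0,0,0,25,0,0,0,0,0,20,0,0,0,0,0,13,0,0,0,0,0,0,0,0,0]
}}

```text
t: 3.78
tool_pos: [0.5135, -0.0769, 0.123]
tcp_rot: [[-0.999, 0.038, -0.001], [0.038, 0.999, 0.0], [0.001, 0.0, -1.0]]
contact_force: [-0.4, -0.3, -0.4]
width: 0.35
```

Run:
```python
from h import *
s=snapshot("scene")
crop(s,200,100,400,250,4,"s3.png")
```

```text
(no output)
```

View pics/s3.png

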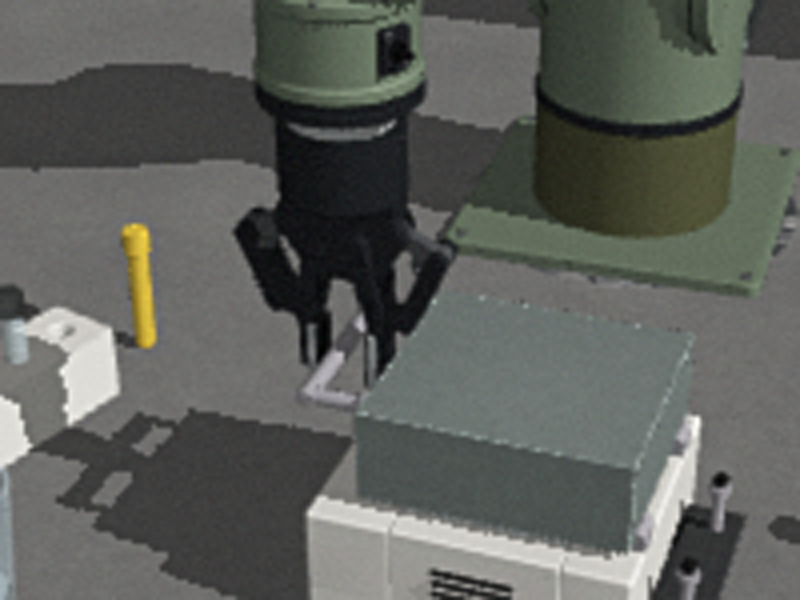

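The fingers straddle the bar (bar at crop (340,370)). I'll close on it after a small correction.

Call:
{"method": "move_arm", "body": {
  "increments": [0,-3,0,0,0,0,0,0,0,0,0,0,0,0,0,0,0,0,0,0,0,0,0,0,0,0,0,0,0,0,0,0,0,0,0,0],
  "fingers": 255,
  "force": 40
}}

```text
t: 4.58
tool_pos: [0.5139, -0.081, 0.124]
tcp_rot: [[-0.999, 0.039, 0.001], [0.039, 0.999, -0.001], [-0.001, -0.001, -1.0]]
contact_force: [0.6, -2.1, 7.5]
width: 0.123
```

Run:
```python
from h import *
s=snapshot("scene")
crop(s,200,100,400,250,4,"s4.png"); o=status.observe(); print(o['tool_pos'],o['contact_force'],o['wrist_torque'],o['width'])
```

```text
[ 0.51388445 -0.08094871  0.12403718] [-0.91539155 -2.54661282  6.51372289] [-0.34915814  0.11404258 -0.05817377] 0.1215326741114801
```

View pics/s4.png

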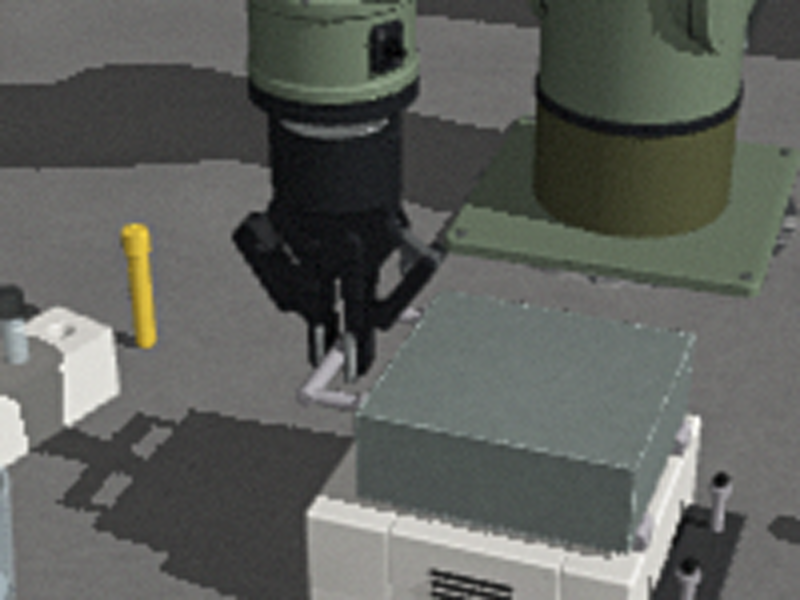

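Gripped: width 0.12 is about the 12 mm bar. I'll compute the arc increments.

```bash
cat > arc.py <<'E'
import numpy as np,sys
a,b,n=float(sys.argv[1]),float(sys.argv[2]),int(sys.argv[3])
th=np.linspace(a,b,n+1)+np.arcsin(50/209)
y=-209*np.cos(th); z=209*np.sin(th)
for i in range(n): print(round(y[i+1]-y[i],1), round(-(z[i+1]-z[i]),1))
print("abs rel start",y[-1]+209*np.cos(np.arcsin(50/209)),z[-1]-50)
E
python3 arc.py 0 0.4 6
```

```text
3.8 -13.4
4.7 -13.1
5.5 -12.8
6.4 -12.4
7.2 -11.9
8.0 -11.4
abs rel start 35.49009033839221 75.07811218785882
```

Call:
{"method": "move_arm", "body": {
  "increments": [0,3.8,-13.4,0,0,0,0,4.7,-13.1,0,0,0,0,5.5,-12.8,0,0,0,0,6.4,-12.4,0,0,0,0,7.2,-11.9,0,0,0,0,8.0,-11.4,0,0,0,0,0,0,0,0,0,0,0,0,0,0,0]
}}

```text
t: 5.62
tool_pos: [0.5152, -0.0468, 0.1995]
tcp_rot: [[-0.999, 0.04, 0.002], [0.04, 0.999, -0.003], [-0.002, -0.003, -1.0]]
contact_force: [0.9, -12.3, 6.0]
width: 0.127
```

```bash
python3 - <<'E'
from h import *
s=snapshot("scene")
crop(s,200,70,400,220,4,"s5.png"); o=status.observe(); print(o['tool_pos'],o['contact_force'],o['wrist_torque'],o['width'])
E
python3 arc.py 0.4 1.2 11;python3 arc.py 1.2 1.65 9
```

```text
[ 0.51524011 -0.04678368  0.19942805] [  0.70819463 -12.72334893   6.75302614] [-2.76343089 -0.10806625  0.10973191] 0.12241295230242388
9.5 -11.8
10.4 -11.1
11.1 -10.3
11.9 -9.5
12.5 -8.6
13.1 -7.7
13.6 -6.7
14.1 -5.7
14.5 -4.7
14.8 -3.6
15.0 -2.5
abs rel start 175.99934733987587 157.2575326950877
10.4 -1.1
10.4 -0.6
10.4 -0.0
10.4 0.5
10.4 1.0
10.3 1.5
10.2 2.0
10.1 2.5
10.0 3.0
abs rel start 268.83035707412864 148.3387953413752
```

View pics/s5.png

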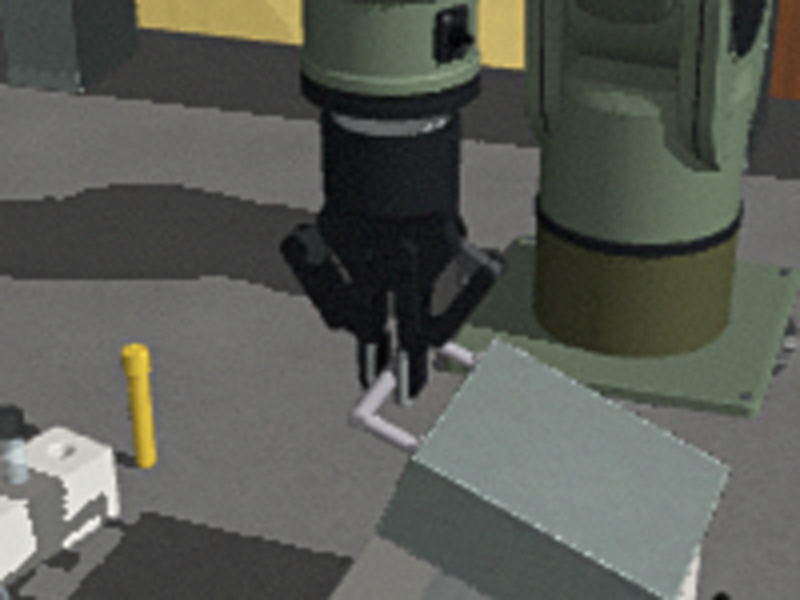

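The hood is lifting as planned. A radial force of about 13 N means my arc is a millimetre or two too tight, so I'll correct outward and carry on.

Call:
{"method": "move_arm", "body": {
  "increments": [0,8,-12.8,0,0,0,0,10.4,-11.1,0,0,0,0,11.1,-10.3,0,0,0,0,11.9,-9.5,0,0,0,0,12.5,-8.6,0,0,0,0,0,0,0,0,0]
}}

```text
t: 6.42
tool_pos: [0.5174, 0.0082, 0.2527]
tcp_rot: [[-0.999, 0.039, 0.003], [0.039, 0.999, -0.002], [-0.003, -0.002, -1.0]]
contact_force: [-1.3, -12.9, 15.2]
width: 0.119
```

```bash
cat > st.py <<'E'
from h import *
from scipy.optimize import *
o=status.observe(); p=o['tool_pos'];F=o['contact_force']
# rel. handle, hinge assumed
s=(p[0]-.5139)*.038+(p[1]+.081)*.9993-.203; z=p[2]+.019-.092-.001
phi=np.arctan2(z,-s); R=np.hypot(s,z); rad=np.array([-np.cos(phi),np.sin(phi)]); tan=np.array([np.sin(phi),np.cos(phi)])
f=np.array([F[1],F[2]])
print("t",o['t'],"pos",p.round(4),"F",F.round(1),"w",round(o['width'],3),"theta",round(phi-.2416,3),"R",round(R,4),"Frad",round(f@rad,1),"Ftan",round(f@tan,1),"tq",o['wrist_torque'].round(2))
E
python3 st.py
```

```text
t 6.425 pos [0.5174 0.0082 0.2527] F [ -1.3 -12.9  15.2] w 0.119 theta 0.762 R 0.2118 Frad 19.7 Ftan -2.7 tq [-2.72  0.17  0.01]
```

Run:
```python
import numpy as np
from scipy.optimize import least_squares
P=np.array([(-.081,.143),(-.0468,.2185),(.0082,.2717)])
r=least_squares(lambda c:np.hypot(P[:,0]-c[0],P[:,1]-c[1])-.209,[.122,.092]);print(r.x,r.fun)
c=r.x; ph=np.arctan2(P[:,1]-c[1],c[0]-P[:,0]); print(ph-.2416)
r=least_squares(lambda c:np.hypot(P[:,0]-c[0],P[:,1]-.092)-.209,[.122]);print(r.x,r.fun)
```

```text
[0.1229502  0.09689426] [ 9.66821889e-05 -1.86481201e-04  1.04410619e-04]
[-0.01927333  0.38003523  0.74830431]
[0.11995328] [-0.00167605  0.00030577  0.00261494]
```

```bash
python3 arc.py .75 1.15 6
```

```text
11.9 -7.2
12.4 -6.4
12.8 -5.6
13.1 -4.7
13.4 -3.8
13.6 -2.9
abs rel start 165.67444561209223 155.65249198327712
```

Call:
{"method": "move_arm", "body": {
  "increments": [0,10.9,-9.2,0,0,0,0,12.4,-6.4,0,0,0,0,12.8,-5.6,0,0,0,0,13.1,-4.7,0,0,0,0,13.4,-3.8,0,0,0,0,13.6,-2.9,0,0,0,0,0,0,0,0,0]
}}

```text
t: 7.3
tool_pos: [0.5203, 0.0863, 0.2844]
tcp_rot: [[-0.999, 0.037, 0.002], [0.037, 0.999, 0.0], [-0.002, 0.0, -1.0]]
contact_force: [2.3, -2.3, 10.5]
width: 0.115
```

```bash
sed -i 's/^s=.*/s=(p[0]-.5139)*.038+(p[1]+.081)*.9993-.204; z=p[2]+.019-.0969/' st.py; python3 st.py
```

```text
t 7.3 pos [0.5203 0.0863 0.2844] F [ 2.3 -2.3 10.5] w 0.115 theta 1.154 R 0.2097 Frad 10.7 Ftan -0.4 tq [-0.78 -0.59  0.01]
```

```bash
python3 arc.py 1.155 1.6 9
```

```text
10.2 -1.5
10.3 -1.0
10.3 -0.5
10.3 -0.0
10.3 0.5
10.3 1.0
10.2 1.5
10.1 2.0
10.0 2.5
abs rel start 258.8351918407868 151.38451747793863
```

Call:
{"method": "move_arm", "body": {
  "increments": [0,10.2,-2.5,0,0,0,0,10.3,-1,0,0,0,0,10.3,-0.5,0,0,0,0,10.3,0,0,0,0,0,10.3,0.5,0,0,0,0,10.3,1,0,0,0,0,10.2,1.5,0,0,0,0,10.1,2,0,0,0,0,10,2.5,0,0,0,0,0,0,0,0,0]
}}

```text
t: 8.55
tool_pos: [0.5235, 0.1781, 0.2795]
tcp_rot: [[-0.999, 0.038, 0.0], [0.038, 0.999, 0.0], [-0.0, 0.0, -1.0]]
contact_force: [4.8, -0.4, 3.3]
width: 0.119
```

```bash
python3 st.py; python3 arc.py 1.6 2.3 20
```

```text
t 8.55 pos [0.5235 0.1781 0.2795] F [ 4.8 -0.4  3.3] w 0.119 theta 1.597 R 0.209 Frad 3.1 Ftan -1.3 tq [-0.18 -0.85 -0.03]
7.0 2.1
6.9 2.3
6.9 2.6
6.8 2.8
6.7 3.0
6.5 3.3
6.4 3.5
6.3 3.7
6.2 3.9
6.0 4.1
5.9 4.4
5.7 4.6
5.6 4.8
5.4 4.9
5.2 5.1
5.0 5.3
4.8 5.5
4.6 5.7
4.4 5.8
4.2 6.0
abs rel start 375.42435781410245 68.01292032339714
```

Call:
{"method": "move_arm", "body": {
  "increments": [0,7,2.1,0,0,0,0,6.9,2.3,0,0,0,0,6.9,2.6,0,0,0,0,0,0,0,0,0]
}}

```text
t: 9.05
tool_pos: [0.5243, 0.1989, 0.2725]
tcp_rot: [[-0.999, 0.037, 0.0], [0.037, 0.999, 0.0], [-0.0, 0.0, -1.0]]
contact_force: [3.4, -0.0, 3.6]
width: 0.123
```

```bash
python3 st.py
```

```text
t 9.05 pos [0.5243 0.1989 0.2725] F [ 3.4 -0.   3.6] w 0.123 theta 1.702 R 0.2089 Frad 3.3 Ftan -1.3 tq [-0.06 -0.73  0.03]
```

Call:
{"method": "move_arm", "body": {
  "increments": [0,3.4,1.4,0,0,0,0,3.3,1.4,0,0,0]
}}

```text
t: 9.3
tool_pos: [0.5244, 0.2049, 0.2697]
tcp_rot: [[-0.999, 0.038, -0.0], [0.038, 0.999, -0.0], [0.0, -0.0, -1.0]]
contact_force: [3.5, 1.3, 2.5]
width: 0.118
```

```bash
python3 st.py
```

```text
t 9.3 pos [0.5244 0.2049 0.2697] F [3.5 1.3 2.5] w 0.118 theta 1.733 R 0.2086 Frad 2.8 Ftan 0.2 tq [-0.07 -0.61 -0.02]
```

Call:
{"method": "move_arm", "body": {
  "increments": [0,3.6,1.6,0,0,0,0,3.6,1.6,0,0,0]
}}

```text
t: 9.55
tool_pos: [0.5247, 0.2118, 0.2665]
tcp_rot: [[-0.999, 0.038, -0.0], [0.038, 0.999, -0.0], [0.0, -0.0, -1.0]]
contact_force: [2.8, -0.8, 1.8]
width: 0.124
```

Call:
{"method": "move_arm", "body": {
  "increments": [0,3.5,1.8,0,0,0,0,3.5,1.8,0,0,0]
}}

```text
t: 9.8
tool_pos: [0.525, 0.2187, 0.2628]
tcp_rot: [[-0.999, 0.038, -0.0], [0.038, 0.999, -0.0], [0.0, -0.0, -1.0]]
contact_force: [3.2, -0.7, -0.3]
width: 0.118
```

```bash
python3 st.py
```

```text
t 9.8 pos [0.525  0.2187 0.2628] F [ 3.2 -0.7 -0.3] w 0.118 theta 1.808 R 0.2083 Frad -0.6 Ftan -0.5 tq [-0.6  -0.54 -0.  ]
```

Call:
{"method": "move_arm", "body": {
  "increments": [0,3.4,1.9,0,0,0,0,3.4,1.9,0,0,0]
}}

```text
t: 10.05
tool_pos: [0.5253, 0.2258, 0.2592]
tcp_rot: [[-0.999, 0.038, -0.0], [0.038, 0.999, 0.0], [0.0, 0.0, -1.0]]
contact_force: [1.4, -0.5, 1.4]
width: 0.123
```

```bash
python3 st.py
```

```text
t 10.05 pos [0.5253 0.2258 0.2592] F [ 1.4 -0.5  1.4] w 0.123 theta 1.846 R 0.2085 Frad 0.9 Ftan -1.1 tq [-0.27 -0.28  0.02]
```

Call:
{"method": "move_arm", "body": {
  "increments": [0,3.3,2,0,0,0,0,3.3,2,0,0,0]
}}

```text
t: 10.3
tool_pos: [0.5255, 0.2322, 0.2551]
tcp_rot: [[-0.999, 0.038, -0.0], [0.038, 0.999, -0.0], [0.0, -0.0, -1.0]]
contact_force: [1.1, 0.3, 0.2]
width: 0.123
```

```bash
python3 st.py
```

```text
t 10.3 pos [0.5255 0.2322 0.2551] F [1.1 0.3 0.2] w 0.123 theta 1.883 R 0.2083 Frad 0.3 Ftan 0.2 tq [-0.17 -0.3  -0.05]
```

Call:
{"method": "move_arm", "body": {
  "increments": [0,3.2,2.1,0,0,0,0,3.2,2.1,0,0,0]
}}

```text
t: 10.55
tool_pos: [0.5258, 0.2386, 0.2509]
tcp_rot: [[-0.999, 0.039, -0.0], [0.039, 0.999, -0.0], [0.0, -0.0, -1.0]]
contact_force: [1.3, -0.1, 0.4]
width: 0.121
```

```bash
python3 st.py
```

```text
t 10.55 pos [0.5258 0.2386 0.2509] F [ 1.3 -0.1  0.4] w 0.121 theta 1.919 R 0.2082 Frad 0.3 Ftan -0.3 tq [-0.43 -0.15 -0.03]
```

Call:
{"method": "move_arm", "body": {
  "increments": [0,3.1,2.2,0,0,0,0,3.1,2.2,0,0,0]
}}

```text
t: 10.8
tool_pos: [0.526, 0.2447, 0.2464]
tcp_rot: [[-0.999, 0.039, -0.0], [0.039, 0.999, -0.0], [0.0, -0.0, -1.0]]
contact_force: [1.6, -0.8, -1.3]
width: 0.118
```

```bash
python3 st.py
```

```text
t 10.8 pos [0.526  0.2447 0.2464] F [ 1.6 -0.8 -1.3] w 0.118 theta 1.956 R 0.208 Frad -1.5 Ftan 0.1 tq [-0.56 -0.23 -0.03]
```

Call:
{"method": "move_arm", "body": {
  "increments": [0,3,2.4,0,0,0,0,3,2.4,0,0,0,0,0,0,0,0,0]
}}

```text
t: 11.18
tool_pos: [0.5263, 0.2511, 0.2418]
tcp_rot: [[-0.999, 0.038, 0.0], [0.038, 0.999, 0.0], [-0.0, 0.0, -1.0]]
contact_force: [0.5, 1.4, 1.7]
width: 0.12
```

```bash
python3 st.py
```

```text
t 11.175 pos [0.5263 0.2511 0.2418] F [0.5 1.4 1.7] w 0.12 theta 1.994 R 0.2082 Frad 2.2 Ftan 0.1 tq [ 0.13 -0.11 -0.01]
```

Call:
{"method": "move_arm", "body": {
  "increments": [0,2.9,2.5,0,0,0,0,2.9,2.5,0,0,0,0,0,0,0,0,0]
}}

```text
t: 11.55
tool_pos: [0.5265, 0.2569, 0.2368]
tcp_rot: [[-0.999, 0.038, 0.0], [0.038, 0.999, 0.0], [-0.0, 0.0, -1.0]]
contact_force: [0.3, 4.5, 1.3]
width: 0.123
```

```bash
python3 st.py
```

```text
t 11.55 pos [0.5265 0.2569 0.2368] F [0.3 4.5 1.3] w 0.123 theta 2.03 R 0.2079 Frad 3.9 Ftan 2.6 tq [ 0.6  -0.03  0.02]
```

Call:
{"method": "move_arm", "body": {
  "increments": [0,2.8,2.6,0,0,0,0,2.8,2.6,0,0,0,0,0,0,0,0,0]
}}

```text
t: 11.92
tool_pos: [0.5268, 0.2627, 0.2316]
tcp_rot: [[-0.999, 0.038, 0.0], [0.038, 0.999, 0.001], [-0.0, 0.001, -1.0]]
contact_force: [-0.7, 5.3, 4.8]
width: 0.119
```

```bash
python3 st.py
```

```text
t 11.925 pos [0.5268 0.2627 0.2316] F [-0.7  5.3  4.8] w 0.119 theta 2.068 R 0.2079 Frad 7.1 Ftan 0.7 tq [ 0.7  -0.01  0.02]
```

Call:
{"method": "move_arm", "body": {
  "increments": [0,2.7,2.7,0,0,0,0,2.7,2.7,0,0,0,0,0,0,0,0,0]
}}

```text
t: 12.3
tool_pos: [0.527, 0.268, 0.2263]
tcp_rot: [[-0.999, 0.038, 0.0], [0.038, 0.999, 0.001], [-0.0, 0.001, -1.0]]
contact_force: [-1.1, 3.4, 9.4]
width: 0.121
```

```bash
python3 st.py
```

```text
t 12.3 pos [0.527  0.268  0.2263] F [-1.1  3.4  9.4] w 0.121 theta 2.104 R 0.2077 Frad 9.1 Ftan -4.1 tq [ 0.62  0.23 -0.01]
```

The tangential force has turned to -4 N over the last two steps, so the hood is on its stop at about 2.07 rad. I'll ease back until no push remains.

Call:
{"method": "move_arm", "body": {
  "increments": [0,-0.9,-2,0,0,0,0,-0.9,-1.9,0,0,0,0,0,0,0,0,0]
}}

```text
t: 12.68
tool_pos: [0.5268, 0.2646, 0.2297]
tcp_rot: [[-0.999, 0.039, -0.001], [0.039, 0.999, -0.002], [0.001, -0.002, -1.0]]
contact_force: [1.3, -4.6, -5.8]
width: 0.121
```

```bash
python3 st.py
python3 - <<'E'
from h import *
s=snapshot("scene")
crop(s,240,70,440,290,3,"s6.png")
E
```

```text
t 12.675 pos [0.5268 0.2646 0.2297] F [ 1.3 -4.6 -5.8] w 0.121 theta 2.081 R 0.2078 Frad -7.4 Ftan 0.6 tq [-1.12 -0.22  0.  ]
```

View pics/s6.png

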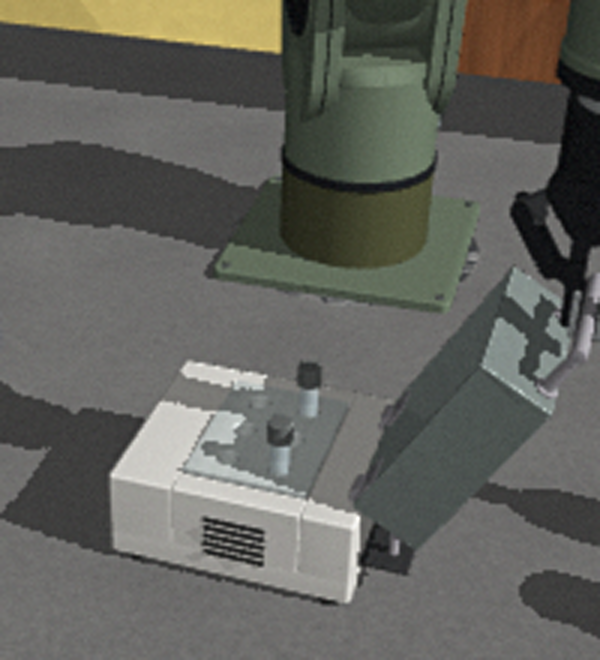

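The hood leans back on its stop screws at (395,540) in the crop, and Ftan is about 0, which is its own equilibrium. I'll open slightly and hold still.

Call:
{"method": "move_arm", "body": {
  "increments": [0,-0.5,0.5,0,0,0,0,0,0,0,0,0]
}}

```text
t: 12.98
tool_pos: [0.5269, 0.2649, 0.2295]
tcp_rot: [[-0.999, 0.039, -0.0], [0.039, 0.999, -0.0], [0.0, -0.001, -1.0]]
contact_force: [0.9, -4.2, -5.7]
width: 0.122
```

Call:
{"method": "move_arm", "body": {
  "increments": [0,0,0,0,0,0,0,0,0,0,0,0,0,0,0,0,0,0,0,0,0,0,0,0],
  "fingers": 190
}}

```text
t: 13.48
tool_pos: [0.5269, 0.2653, 0.2298]
tcp_rot: [[-0.999, 0.038, 0.0], [0.038, 0.999, 0.0], [-0.0, 0.0, -1.0]]
contact_force: [-0.4, -0.3, 0.1]
width: 0.257
```

```bash
python3 st.py
python3 - <<'E'
from h import *
s=snapshot("scene")
crop(s,340,70,480,230,4,"s7.png")
E
```

```text
t 13.475 pos [0.5269 0.2653 0.2298] F [-0.4 -0.3  0.1] w 0.257 theta 2.083 R 0.2083 Frad -0.2 Ftan -0.3 tq [ 0.06  0.04 -0.02]
```

View pics/s7.png

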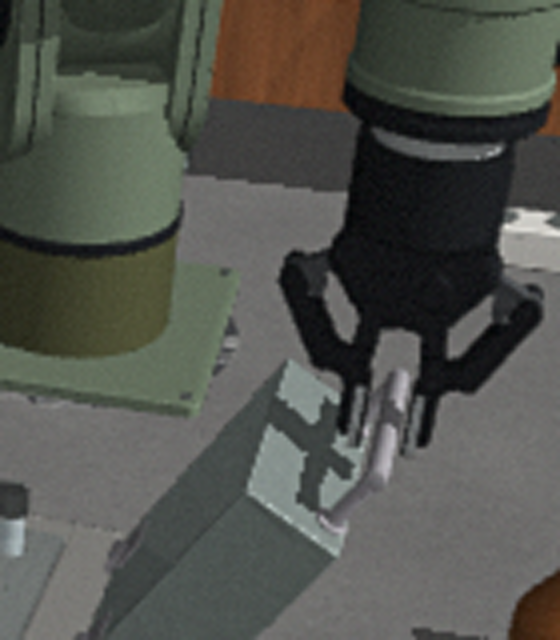

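The hood stays put with no force on the fingers. I'll retreat straight up, then go over to the tube.

Call:
{"method": "move_arm", "body": {
  "increments": [0,0,-15,0,0,0,0,0,-20,0,0,0,0,0,-25,0,0,0,0,0,-25,0,0,0,0,0,0,0,0,0]
}}

```text
t: 14.15
tool_pos: [0.5273, 0.2654, 0.3162]
tcp_rot: [[-0.999, 0.038, 0.002], [0.038, 0.999, 0.001], [-0.002, 0.001, -1.0]]
contact_force: [-1.0, 0.0, -0.0]
width: 0.253
```

```bash
python3 st.py
python3 - <<'E'
from h import *
print(status.observe()['joint_positions'].round(0))
o=status.observe();R=o['tcp_rot']
print(R.T@(np.array([.458,-.342,.31])-o['tool_pos'])*1000)
s=snapshot("scene"); crop(s,160,70,460,290,2.6,"s8.png")
t=snapshot("top"); crop(t,100,100,500,300,2,"t8.png")
E
```

```text
t 14.15 pos [0.5273 0.2654 0.3162] F [-1.  0. -0.] w 0.253 theta 1.869 R 0.2777 Frad -0.0 Ftan 0.0 tq [-0.04  0.02  0.01]
[-26.  37.  -7.  73.   5.  70.  54.]
[  45.85648343 -609.65593736    5.20837627]
```

View pics/s8.png

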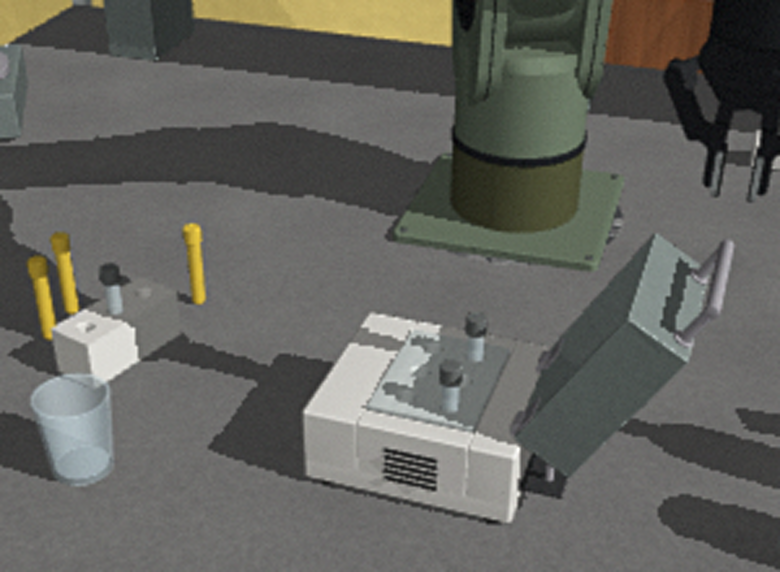

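View pics/t8.png

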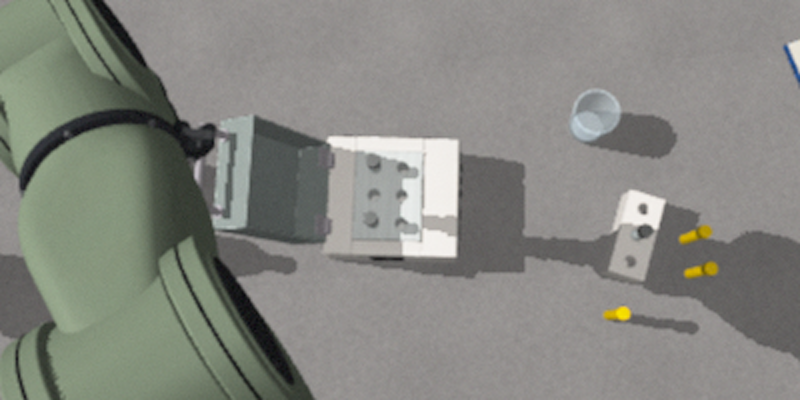

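The hood rests open and the block's holes are visible, with the front row around (402,167/194/222) in the top crop. I'll move over the tube and take a fine look at the holes.

Call:
{"method": "move_arm", "body": {
  "increments": [3.8,-30,0,0,0,0,3.8,-50,0,0,0,0,3.8,-55,0,0,0,0,3.8,-55,0,0,0,0,3.8,-55,0,0,0,0,3.8,-55,0,0,0,0,3.8,-55,0,0,0,0,3.8,-55,0,0,0,0,3.8,-55,0,0,0,0,3.8,-55,20,0,0,0,3.8,-50,30,0,0,0,3.8,-40,30,0,0,0,0,0,30,0,0,0,0,0,0,0,0,0],
  "fingers": 130,
  "force": 30
}}

```text
t: 16.0
tool_pos: [0.4569, -0.3421, 0.2028]
tcp_rot: [[-0.999, 0.039, -0.003], [0.039, 0.999, 0.003], [0.003, 0.002, -1.0]]
contact_force: [0.3, -0.4, 0.5]
width: 0.492
```

```bash
python3 st.py
python3 - <<'E'
from h import *
print(status.observe()['joint_positions'].round(0))
s=snapshot("scene"); crop(s,150,90,350,240,4,"s9.png")
t=snapshot("top"); crop(t,210,150,340,240,6,"t9.png")
E
```

```text
t 16.0 pos [ 0.4569 -0.3421  0.2028] F [ 0.3 -0.4  0.5] w 0.492 theta 0.02 R 0.4835 Frad 0.5 Ftan 0.4 tq [ 0.02 -0.   -0.05]
[ 37.  42.  -8.  88.   7.  51. 115.]
```

View pics/s9.png

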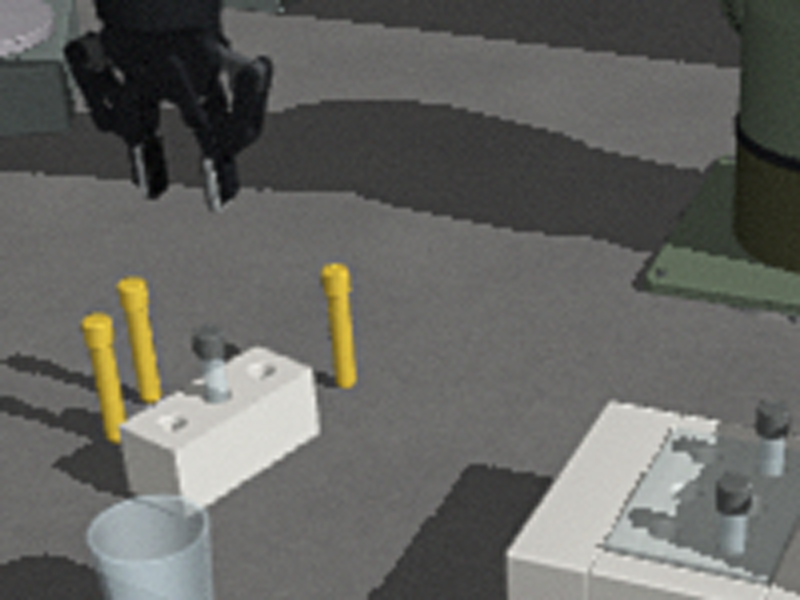

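View pics/t9.png

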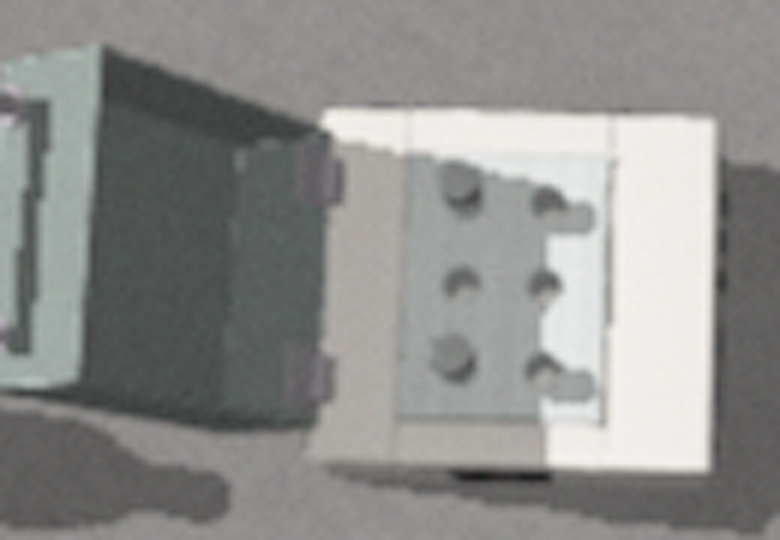

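Run:
```python
from h import *
t=snapshot("top"); s=snapshot("scene")
T=lambda x,y:((x+.5)/6-.5+210,(y+.5)/6-.5+150)
C=[onz(t,*T(*p),.088) for p in [(408,152),(613,157),(604,425),(398,420)]]
print(np.round(C,4)); print("block c",np.mean(C,0), [np.linalg.norm(C[i]-C[(i+1)%4]) for i in range(4)])
for p in [(546,203),(546,286),(542,370),(462,285)]: print("hole",onz(t,*T(*p),.088))
H=[onz(t,*T(*p),.085) for p in [(325,108),(717,118),(711,470),(310,460)]]; print("housing",np.round(H,4),np.mean(H,0))
ex=np.array([.038,.9993,0]);ey=np.array([-.9993,.038,0])
O=np.array([.5174,.034,.088])
for n,(x,y) in dict(fl=(-.021,.042),fm=(-.021,0),fr=(-.021,-.042),bm=(.021,0),ba=(.021,.042),bb=(.021,-.042)).items():
    P=O+ex*x+ey*y; u=proj(t,P);v=proj(s,P); print(n,P.round(4),np.round(((u[0]-210+.5)*6-.5,(u[1]-150+.5)*6-.5),0),np.round(v,1))
S=lambda x,y:((x+.5)/4-.5+150,(y+.5)/4-.5+90)
print("tube at rack top",onz(s,*S(217,397),.055),"cap top",onz(s,*S(208,333),.107))
crop(s,280,170,360,230,8,"s10.png")
```

```text
[[ 0.5866  0.0809  0.088 ]
 [ 0.5826 -0.0217  0.088 ]
 [ 0.4477 -0.0158  0.088 ]
 [ 0.4515  0.0852  0.088 ]]
block c [0.5171207  0.03216143 0.088     ] [np.float64(0.1027137823618695), np.float64(0.13504568668695816), np.float64(0.10100593470739308), np.float64(0.13515385498571666)]
hole [0.55950724 0.01197006 0.088     ]
hole [0.51738811 0.01222847 0.088     ]
hole [0.47535819 0.01445452 0.088     ]
hole [0.51843908 0.05384289 0.088     ]
housing [[ 0.6107  0.1232  0.085 ]
 [ 0.6029 -0.0743  0.085 ]
 [ 0.4253 -0.0678  0.085 ]
 [ 0.4327  0.1285  0.085 ]] [0.5179026  0.02739907 0.085     ]
fl [0.4746 0.0146 0.088 ] [542. 371.] [326.8 203.4]
fm [0.5166 0.013  0.088 ] [544. 288.] [321.7 212.5]
fr [0.5586 0.0114 0.088 ] [547. 205.] [316.3 222.1]
bm [0.5182 0.055  0.088 ] [460. 286.] [338.2 215.8]
ba [0.4762 0.0566 0.088 ] [456. 369.] [342.8 206.6]
bb [0.5602 0.0534 0.088 ] [463. 203.] [333.2 225.6]
tube at rack top [ 0.45958287 -0.34239997  0.055     ] cap top [ 0.46039882 -0.34151136  0.107     ]
```

View pics/s10.png

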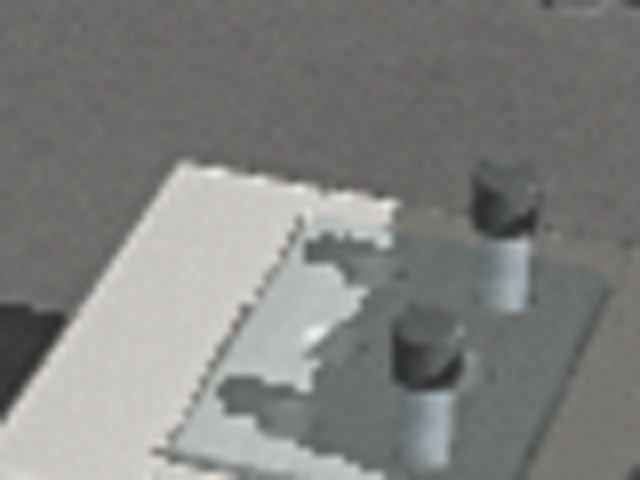

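The holes and block agree across checks, with hole_front_mid at (0.517, 0.0125). I'll descend over the tube to grip the cap.

Call:
{"method": "move_arm", "body": {
  "increments": [-1,0,30,0,0,0,0,0,30,0,0,0,0,0,25,0,0,0,0,0,20,0,0,0,0,0,12,0,0,0,0,0,7,0,0,0,0,0,0,0,0,0]
}}

```text
t: 17.08
tool_pos: [0.459, -0.3427, 0.081]
tcp_rot: [[-0.999, 0.038, 0.0], [0.038, 0.999, -0.0], [-0.0, -0.0, -1.0]]
contact_force: [-0.3, 0.2, 0.3]
width: 0.493
```

```bash
python3 st.py
python3 - <<'E'
from h import *
s=snapshot("scene"); crop(s,150,120,270,220,6,"s11.png")
E
```

```text
t 17.075 pos [ 0.459  -0.3427  0.081 ] F [-0.3  0.2  0.3] w 0.493 theta -0.235 R 0.4676 Frad -0.2 Ftan 0.3 tq [-0.02 -0.01 -0.03]
```

View pics/s11.png

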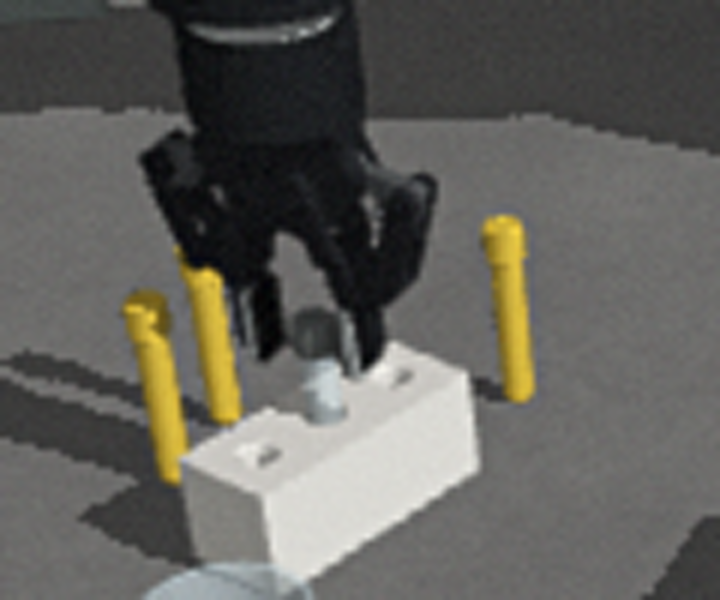

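The cap (318,330) sits between the fingertips (265,350) and (365,365). Closing now.

Call:
{"method": "move_arm", "body": {
  "increments": [0,0,0,0,0,0,0,0,0,0,0,0,0,0,0,0,0,0,0,0,0,0,0,0,0,0,0,0,0,0],
  "fingers": 255,
  "force": 30
}}

```text
t: 17.75
tool_pos: [0.4592, -0.3428, 0.0813]
tcp_rot: [[-0.999, 0.038, 0.001], [0.038, 0.999, -0.001], [-0.001, -0.001, -1.0]]
contact_force: [-0.3, 0.4, 6.8]
width: 0.218
```

Call:
{"method": "move_arm", "body": {
  "increments": [0,0,-10,0,0,0,0,0,-20,0,0,0,0,0,-25,0,0,0,0,0,-30,0,0,0,0,0,-30,0,0,0,0,0,-20,0,0,0,0,0,0,0,0,0]
}}

```text
t: 18.62
tool_pos: [0.4592, -0.343, 0.2174]
tcp_rot: [[-0.999, 0.039, 0.002], [0.039, 0.999, -0.001], [-0.002, -0.001, -1.0]]
contact_force: [-0.2, 0.3, -1.1]
width: 0.221
```

```bash
python3 st.py
python3 - <<'E'
from h import *
s=snapshot("scene"); crop(s,150,80,270,200,5,"s12.png")
t=snapshot("top"); crop(t,380,160,480,260,5,"t12.png")
E
```

```text
t 18.625 pos [ 0.4592 -0.343   0.2174] F [-0.2  0.3 -1.1] w 0.221 theta 0.048 R 0.4882 Frad -0.6 Ftan -1.0 tq [-0.    0.02 -0.  ]
```

View pics/s12.png

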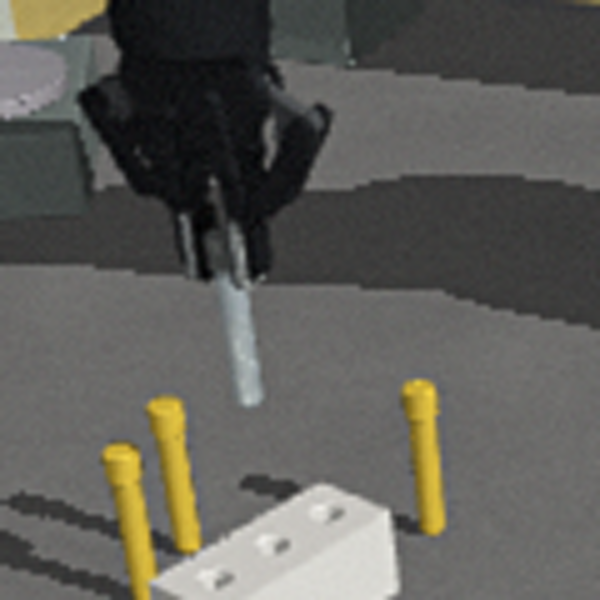

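Run:
```python
from h import *
s=snapshot("scene")
S=lambda x,y:((x+.5)/5-.5+150,(y+.5)/5-.5+80)
for z in (.140,.143,.146): print(z,onz(s,*S(250,401),z))
print(np.array(proj(s,(.4592,-.343,.143)))*5-[150*5,400], S(250,401))
o=status.observe(); print(o['tcp_rot'].T@(np.array([.517,.0125,.22])-o['tool_pos'])*1000)
```

```text
0.14 [ 0.44884567 -0.34909898  0.14      ]
0.143 [ 0.45365329 -0.346055    0.143     ]
0.146 [ 0.45846091 -0.34301102  0.146     ]
[248.0749012  404.58389009] (199.6, 159.8)
[-44.76432503 357.04045963  -4.66219105]
```

The tube hangs upright, with its foot within 1 px of the expected position. I'll carry it over the front-middle bore.

Call:
{"method": "move_arm", "body": {
  "increments": [-5,20,-8,0,0,0,-5,40,0,0,0,0,-5,45,0,0,0,0,-5,50,0,0,0,0,-5,50,0,0,0,0,-5,50,0,0,0,0,-5,45,0,0,0,0,-5,35,0,0,0,0,-5,22,0,0,0,0,0,0,0,0,0,0,0,0,0,0,0,0]
}}

```text
t: 20.15
tool_pos: [0.5172, 0.0122, 0.2237]
tcp_rot: [[-0.999, 0.038, -0.0], [0.038, 0.999, -0.0], [0.0, -0.0, -1.0]]
contact_force: [-0.8, -0.6, -0.1]
width: 0.221
```

```bash
python3 st.py
python3 - <<'E'
from h import *
s=snapshot("scene"); crop(s,260,70,380,240,4.5,"s13.png")
o=status.observe(); p=o['tool_pos']; print(o['tcp_rot'].T@(np.array([.517,.0125,.2])-p)*1000)
k=lambda P:(np.array(proj(s,P))-[260,70])*4.5
print("foot",k((p[0],p[1],p[2]-.0743)),"hole",k((.517,.0125,.088)))
E
```

```text
t 20.15 pos [0.5172 0.0122 0.2237] F [-0.8 -0.6 -0.1] w 0.221 theta 0.68 R 0.1831 Frad 0.2 Ftan -0.5 tq [-0.05 -0.02 -0.05]
[ 0.2591492   0.6126636  23.72327585]
foot [277.58938277 546.72808095] hole [276.60620303 641.48114562]
```

View pics/s13.png

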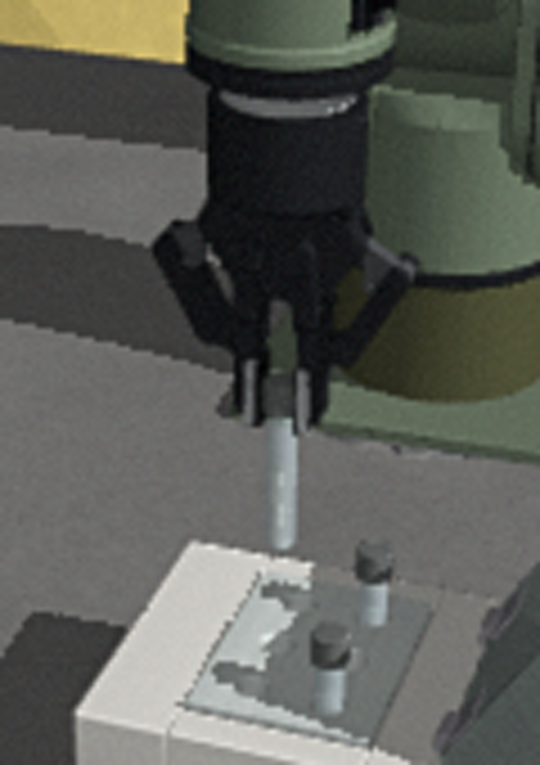

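Run:
```python
from h import *
s=snapshot("scene"); im=s["pixels"][175:240,295:355,::-1].astype(float)
im=np.clip((im-60)*2,0,255).astype(np.uint8)
for P,c in [((.517,.0125,.088),(0,0,255)),((.4746,.0146,.088),(0,255,0)),((.5586,.0114,.088),(255,0,0)),((.5182,.055,.088),(255,0,255))]:
    pass
big=cv2.resize(im,None,fx=9,fy=9,interpolation=cv2.INTER_NEAREST)
for P,c in [((.517,.0125),(0,0,255)),((.4746,.0146),(0,255,0)),((.5586,.0114),(255,0,0)),((.5182,.055),(255,0,255))]:
    pts=[proj(s,(P[0]+.00875*np.cos(a),P[1]+.00875*np.sin(a),.088)) for a in np.linspace(0,6.28,30)]
    cv2.polylines(big,[np.int32([((u-295+.5)*9,(v-175+.5)*9) for u,v in pts])],True,c,1)
cv2.imwrite("pics/s14.png",big)
```

```text
(no output)
```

View pics/s14.png

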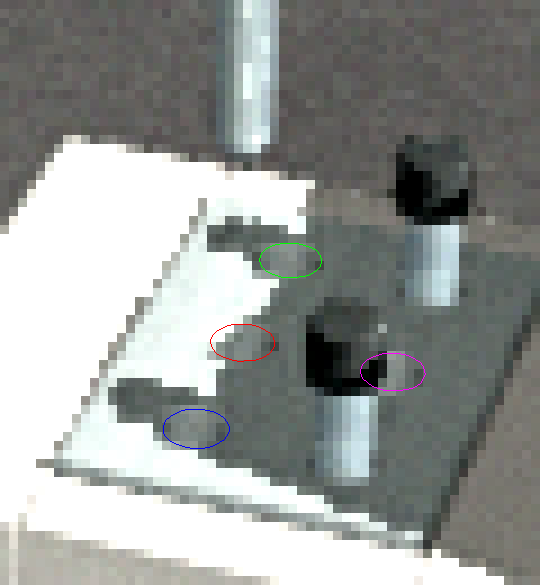

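The overlaid hole outlines match the image to about half a pixel. The foot's column (247) agrees with the front-middle hole centre (about 245). Lowering.

Call:
{"method": "move_arm", "body": {
  "increments": [0,0,15,0,0,0,0,0,15,0,0,0,0,0,14,0,0,0,0,0,8,0,0,0,0,0,3,0,0,0,0,0,2,0,0,0,0,0,2,0,0,0,0,0,2,0,0,0,0,0,0,0,0,0]
}}

```text
t: 21.38
tool_pos: [0.5175, 0.0123, 0.1627]
tcp_rot: [[-0.999, 0.038, -0.0], [0.038, 0.999, -0.0], [0.0, -0.0, -1.0]]
contact_force: [0.8, 0.3, -0.4]
width: 0.221
```

```bash
python3 st.py
python3 - <<'E'
from h import *
s=snapshot("scene"); crop(s,285,150,365,240,7,"s15.png")
E
```

```text
t 21.375 pos [0.5175 0.0123 0.1627] F [ 0.8  0.3 -0.4] w 0.221 theta 0.412 R 0.1394 Frad -0.5 Ftan -0.1 tq [0.01 0.   0.08]
```

View pics/s15.png

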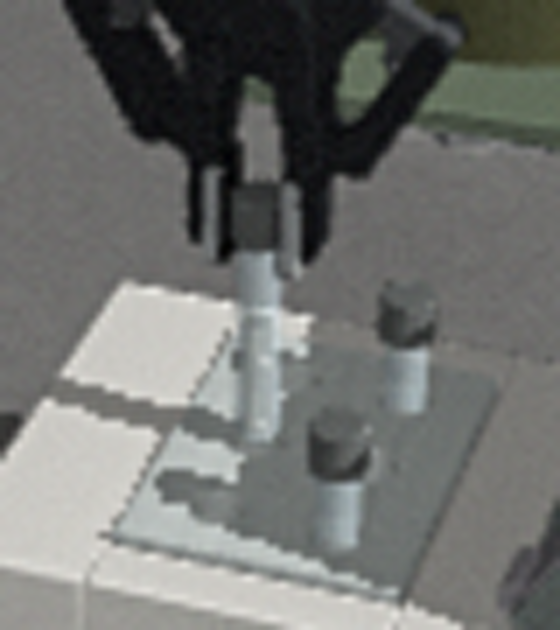

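Call:
{"method": "move_arm", "body": {
  "increments": [0,0,2,0,0,0,0,0,2,0,0,0,0,0,2,0,0,0,0,0,0,0,0,0]
}}

```text
t: 21.92
tool_pos: [0.5175, 0.0123, 0.1566]
tcp_rot: [[-0.999, 0.038, -0.0], [0.038, 0.999, -0.0], [0.0, -0.0, -1.0]]
contact_force: [-0.3, 0.1, -0.5]
width: 0.22
```

Call:
{"method": "move_arm", "body": {
  "increments": [0,0,2,0,0,0,0,0,2,0,0,0,0,0,0,0,0,0]
}}

```text
t: 22.3
tool_pos: [0.5175, 0.0123, 0.1526]
tcp_rot: [[-0.999, 0.038, -0.0], [0.038, 0.999, -0.0], [0.0, -0.0, -1.0]]
contact_force: [0.4, 0.3, 0.7]
width: 0.217
```

The foot is 10 mm below the mouth with no force, so I'll continue.

Call:
{"method": "move_arm", "body": {
  "increments": [0,0,4,0,0,0,0,0,4,0,0,0,0,0,4,0,0,0,0,0,4,0,0,0]
}}

```text
t: 22.8
tool_pos: [0.5175, 0.0123, 0.1364]
tcp_rot: [[-0.999, 0.038, -0.0], [0.038, 0.999, -0.0], [0.0, -0.0, -1.0]]
contact_force: [-0.1, -0.3, -1.0]
width: 0.221
```

Call:
{"method": "move_arm", "body": {
  "increments": [0,0,4,0,0,0,0,0,4,0,0,0,0,0,4,0,0,0,0,0,4,0,0,0,0,0,3,0,0,0,0,0,0,0,0,0]
}}

```text
t: 23.55
tool_pos: [0.5175, 0.0123, 0.1175]
tcp_rot: [[-0.999, 0.038, -0.0], [0.038, 0.999, -0.0], [0.0, -0.0, -1.0]]
contact_force: [1.2, 0.7, -0.7]
width: 0.222
```

Call:
{"method": "move_arm", "body": {
  "increments": [0,0,2,0,0,0,0,0,2,0,0,0,0,0,2,0,0,0,0,0,1,0,0,0,0,0,0,0,0,0]
}}

```text
t: 24.18
tool_pos: [0.5175, 0.0123, 0.1106]
tcp_rot: [[-0.999, 0.038, -0.0], [0.038, 0.999, -0.0], [0.0, -0.0, -1.0]]
contact_force: [1.7, 0.7, -0.3]
width: 0.222
```

Call:
{"method": "move_arm", "body": {
  "increments": [0,0,1,0,0,0,0,0,1,0,0,0,0,0,0,0,0,0]
}}

```text
t: 24.55
tool_pos: [0.5175, 0.0123, 0.1086]
tcp_rot: [[-0.999, 0.038, -0.0], [0.038, 0.999, -0.0], [0.0, -0.0, -1.0]]
contact_force: [1.5, 0.1, -1.2]
width: 0.22
```

Call:
{"method": "move_arm", "body": {
  "increments": [0,0,0.5,0,0,0,0,0,0.5,0,0,0,0,0,0,0,0,0]
}}

```text
t: 24.92
tool_pos: [0.5175, 0.0123, 0.1077]
tcp_rot: [[-0.999, 0.038, -0.0], [0.038, 0.999, -0.0], [0.0, -0.0, -1.0]]
contact_force: [0.6, 0.7, 0.2]
width: 0.219
```

Call:
{"method": "move_arm", "body": {
  "increments": [0,0,0.5,0,0,0,0,0,0.3,0,0,0,0,0,0,0,0,0]
}}

```text
t: 25.3
tool_pos: [0.5178, 0.0123, 0.1072]
tcp_rot: [[-0.999, 0.038, 0.001], [0.038, 0.999, -0.0], [-0.001, -0.0, -1.0]]
contact_force: [0.7, -0.3, 7.3]
width: 0.22
```

```bash
python3 st.py
python3 - <<'E'
from h import *
s=snapshot("scene"); crop(s,285,150,365,240,7,"s16.png")
E
```

```text
t 25.3 pos [0.5178 0.0123 0.1072] F [ 0.7 -0.3  7.3] w 0.22 theta 0.018 R 0.1144 Frad 2.1 Ftan 7.0 tq [ 0.05 -0.02 -0.04]
```

View pics/s16.png

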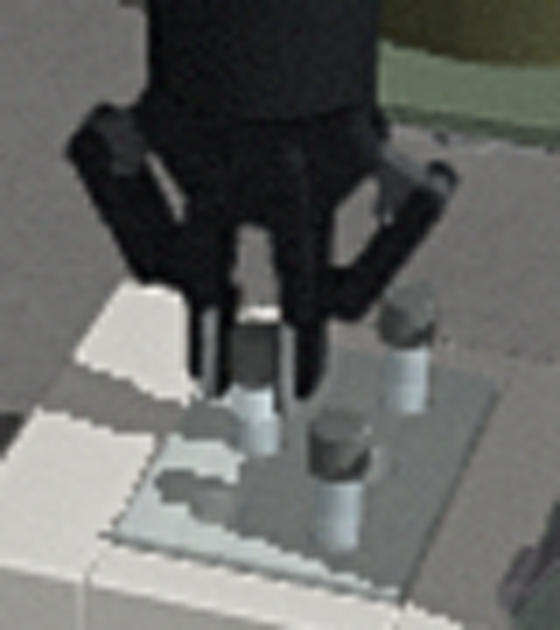

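The tube bottomed with a soft 7 N at exactly the expected height (TCP 0.1072, so the foot is at 0.033). I'll ease off, release and retreat.

Call:
{"method": "move_arm", "body": {
  "increments": [0,0,-0.5,0,0,0,0,0,0,0,0,0]
}}

```text
t: 25.6
tool_pos: [0.5175, 0.0123, 0.1074]
tcp_rot: [[-0.999, 0.038, -0.0], [0.038, 0.999, -0.0], [0.0, -0.0, -1.0]]
contact_force: [0.1, 0.3, 0.8]
width: 0.22
```

Call:
{"method": "move_arm", "body": {
  "increments": [0,0,0,0,0,0,0,0,0,0,0,0,0,0,0,0,0,0,0,0,0,0,0,0],
  "fingers": 160
}}

```text
t: 26.1
tool_pos: [0.5175, 0.0123, 0.1074]
tcp_rot: [[-0.999, 0.038, -0.0], [0.038, 0.999, -0.0], [0.0, -0.0, -1.0]]
contact_force: [-0.6, -0.2, 0.6]
width: 0.368
```

```bash
python3 st.py
python3 - <<'E'
from h import *
s=snapshot("scene"); crop(s,285,150,365,240,7,"s17.png")
E
```

```text
t 26.1 pos [0.5175 0.0123 0.1074] F [-0.6 -0.2  0.6] w 0.368 theta 0.019 R 0.1145 Frad 0.4 Ftan 0.6 tq [ 0.06  0.04 -0.  ]
```

View pics/s17.png

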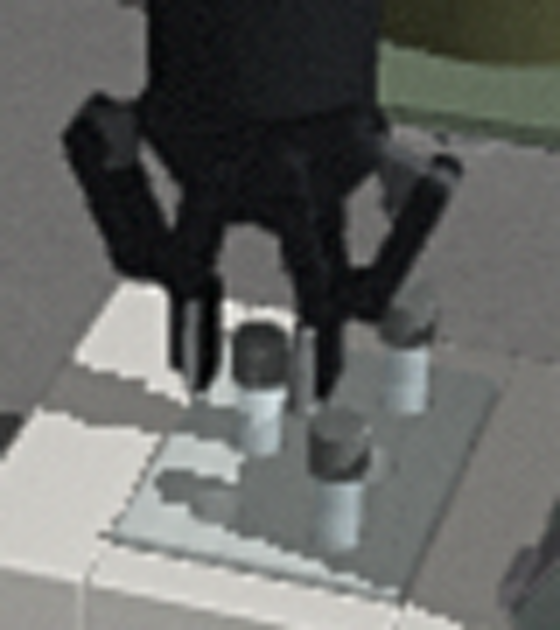

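The cap (260,350) stands free between the open fingers. I'll retreat straight up and then out of the view.

Call:
{"method": "move_arm", "body": {
  "increments": [0,0,-5,0,0,0,0,0,-15,0,0,0,0,0,-25,0,0,0,0,0,-30,0,0,0,0,0,-30,0,0,0,0,0,-30,0,0,0,0,-30,-10,0,0,0,0,-50,0,0,0,0,0,-50,0,0,0,0,0,-50,0,0,0,0,0,0,0,0,0,0,0,0,0,0,0,0]
}}

```text
t: 27.65
tool_pos: [0.5106, -0.1671, 0.2526]
tcp_rot: [[-0.999, 0.038, 0.0], [0.038, 0.999, 0.0], [-0.0, 0.0, -1.0]]
contact_force: [1.1, 0.4, -0.0]
width: 0.37
```

```bash
python3 st.py
python3 - <<'E'
from h import *
s=snapshot("scene"); crop(s,270,140,430,260,5,"s18.png")
t=snapshot("top"); crop(t,100,100,500,300,2,"t18.png")
S=lambda x,y:((x+.5)/5-.5+270,(y+.5)/5-.5+140)
for n,P in dict(tube=(.5170,.0125,.133),a=(.4762,.0566,.133),b=(.5602,.0534,.133)).items(): u=proj(s,P); print(n,(u[0]-270)*5,(u[1]-140)*5)
E
```

```text
t 27.65 pos [ 0.5106 -0.1671  0.2526] F [ 1.1  0.4 -0. ] w 0.37 theta 0.3 R 0.3387 Frad -0.3 Ftan 0.2 tq [ 0.01 -0.01 -0.02]
tube 259.13425479758587 286.23402003905227
a 368.20668760358245 257.30471104678116
b 319.3369424672096 350.0755192131361
```

View pics/s18.png

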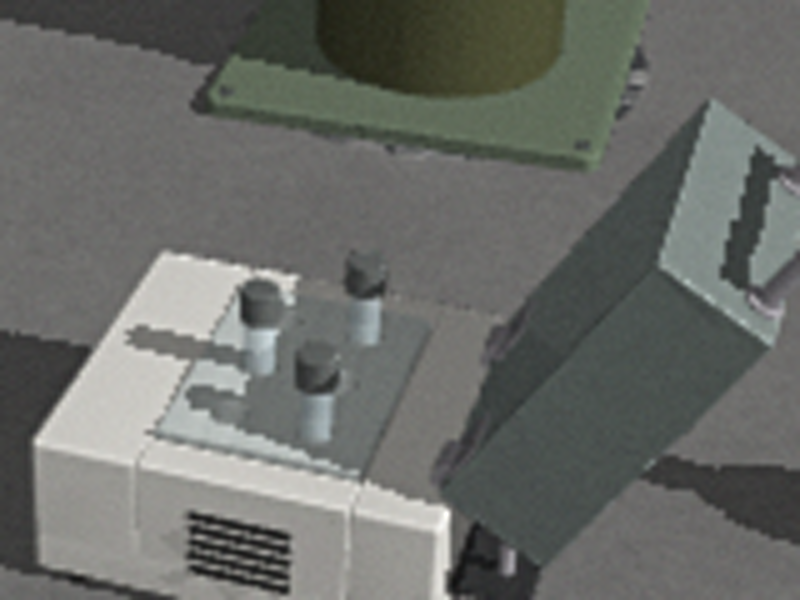

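View pics/t18.png

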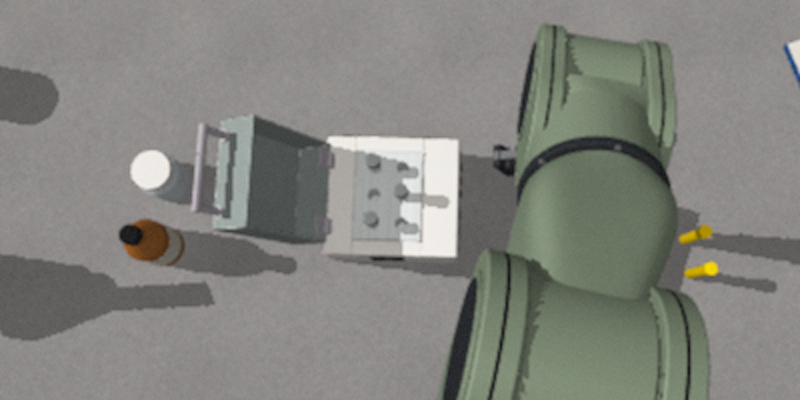

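The tube's cap top sits at (262,285), against (259,286) predicted for fully home. The two block tubes also match their predicted spots, and the hood stands open on its stop. Handing in.

Run:
```python
from station import manip
print(manip.sign_off())
```

```text
the job is handed in; nothing more can be done
None
```

The hood is open and resting on its stop, and the capped tube from the rack stands fully home in the front-middle bore. I handed the job in at about 27.7 s; the sign-off gives no verdict.

- **Hood:** I lifted it by its handle and felt the stop at about 2.07 rad. The push against it reached about 4 N at the handle. I eased back until the hood held itself, then let go; no force was left on the fingers and the hood stayed put.
- **Tube:** I carried it over by its cap and lowered it in slowly. It touched bottom with about 7 N at the expected height, and I released it.
- **Last checks:**
  - The cap top is within 1 px of its predicted place for fully home.
  - The two block tubes are where they were, and the hood is still open.
  - The arm is clear, with no meaningful contact force.
  - The bottle and jar look unmoved. The beaker was hidden behind the arm in the last top view; the arm did not go near it.
- **What disagreed:** the first hood arc was a few millimetres too tight, which gave up to about 20 N of side load on the handle. I corrected it on the way, before the balance point.

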